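# Staple the service card and ease the stapler arm back up

## Robot

A 7-joint arm with a two-finger parallel gripper is mounted at the origin on the work surface. World frame = base frame: x ahead of the robot, y to its left, z up, the work surface at z = 0. Lengths are in m, angles in degrees, forces in N, time in s.
With the tool pointing down it reaches from about 0.425 to 0.875 m from the base axis. Payload 4.7 kg.
Tool frame: the origin (TCP) lies at the very end of the fingers, on their centre line; the grasp point (between the pads) lies 19 mm behind it; z points along the fingers, y is the direction in which the jaws open and shut (so a half turn about z gives the same grasp; the last joint's range is limited). The gripper opens to 87 mm and grips with 3 to 60 N. Pads are 19 mm wide; open, the fingers measure 117 mm over their backs; the gripper's body (75 mm by 190 mm) begins 51 mm behind the grasp point.
Start: joints at [76.553, 18.392, -4.016, 83.108, 1.295, 78.541, -3.26], TCP at [0.16, -0.63, 0.223] pointing down, gripper open.
Joint ranges: [-163.93, 163.93], [-17.29, 119.83], [-79.2, 71.16], [3.27, 140.29], [-89.18, 269.18], [5.43, 117.66], [-154.24, 154.24]. Speed limits (degrees/s): [147.25, 147.25, 180, 180, 180, 180, 180].

## Interface

Orientations are given as [roll, pitch, yaw] about the fixed x, y, z axes, in that order (R = Rz(yaw) Ry(pitch) Rx(roll)).
In Python, from cell import monitor, read_camera, camera_info, env, look_for gives the robot as it stands.
- The arm moves only by the tool servo_tool, never from a script. Its argument "commands" is one flat list of numbers, 6 for each row, row after row: the shift along the tool's x, y, z in mm, then the turn, a rotation vector about the tool's x, y, z in degrees. A call has 1 to 10 rows; each row shifts and turns the commanded pose from where the row before left it, along the tool's axes as they then stand; what a row does not reach is not made up. A row lasts 1/10 s, in which the tool goes at most 50 mm and 8.59 degrees, less where a joint would pass 70% of its speed; a pose out of reach is approached as far as the arm can. A call is refused whole if a number of a shift passes 50 or a number of a turn 8.59, either way. A call with a gripper value outside its range is refused whole. "jaw" is the finger opening in mm, from 0 to 87, set as the call begins (left out, the last holds). The fingers move at their own pace and stop on an object; "newtons" is the grip in N (left out, the last holds). Time passes only in rows, so rows that do not move let the fingers close. It gives the time, the measured TCP pose, the force and the opening at its end, in the units of the state.
- monitor.get_obs(): the state, without advancing time (a new reading comes with each control period).
- read_camera(name): name is "scene" or "top"; returns (picture, depth): 420x560x3 uint8, red, green, blue; 420x560 float32, m along the optical axis (not along the pixel's ray), 0 where there is no reading.
- camera_info(name): a dict with "camera_matrix" (3x3 intrinsics, pixels), "R" (3x3) and "t" (3): a world point X has camera coordinates R X + t. Camera axes: x right, y down, z forward; pixel columns grow to the right and rows downward; lengths in m; the calibration is good to about 2 mm. A picture is of the moment at which its call begins. camera_info takes no time and is no camera call.
- env.sign_off(): hands the job in, once; it reports no verdict.
Trained networks look in the newest picture that a camera, given by its name, has taken for a name from the list of things; names that differ only in an ending like _2 or _b are one class to them, and where a whole thing is asked for, a point or a joint stands for the part that bears it (a point fixed in the world has none). Each returns a list of dicts, best first, with "conf" (0 to 1); they miss things now and then, are a little off and sometimes report something else, mostly with a low value. They report only what shows in the picture. A call takes as long as a camera call.
- look_for(camera, label): "box" ([left, top, width, height] in pixels, round what is visible of it).
The state is a dict: "time_s": time; "qpos": joint angles; "joint_velocities": joint speeds; "effort": joint torques, N m; "tool_pos": TCP position; "tool_rot": TCP orientation; "force": force on the tool from outside, world axes, zero at the start; "wrist_torque": the same for the moment, N m; "grip_width": finger opening in m.
Only numpy, scipy, OpenCV 4.12 (cv2) and the standard library are available. Lean on these libraries where they do the work, as an engineer would, in place of code of your own. Each camera call takes 0.05 s, during which the arm holds its last target.

## Task

Staple the service card that lies in the mouth of the big stapler: press its arm all the way down and hold it there for half a second, then let the spring raise the arm slowly, over a second or two, until it is fully up again, and let go. The arm must never snap up, and the small stapler's arm must be left alone.

Things in the scene. Friction and masses are not known exactly. Their poses are not given: they have to be found in the camera images.
- stapler_pad (a point): Big stapler, fixed, grey base 300 x 64 x 12 mm, white card in its mouth. Point: centre of the top of the grey press pad (75 x 42 mm) at the arm's nose, where to push down. Arm up: 135 mm above the cart top (z = 0), face sloping 0.25 rad down to the hinge; fully down: 80 mm, face level; it moves under 10 mm sideways. x: from nose to hinge, z: up, when the arm is up.
- stapler_arm (a joint): Angle of the big stapler's arm, rad: 0 = fully up (rest, at a stop), 0.25 = fully down (at a stop). Hinged 225 mm behind the pad centre. A spring pushes it up with about 4 N at the pad when up, 10 N when fully down; almost no damping, so it snaps up if let go.
- small_stapler_pad (a point): Small stapler, fixed, same make but about half the size (base 156 x 40 x 7 mm), no card: centre of the top of its press pad (39 x 26 mm), 79 mm above the cart top. Not to be pressed.
- small_stapler_arm (a joint): Angle of the small stapler's arm in rad: 0 = up (rest), 0.25 = fully down. Must stay up.

How it is judged (in metres and radians):
On the way, in this order (a step that is already met when the one before it is completed fails the run):
1. the big stapler's arm is pressed all the way down and held (value of joint stapler_arm above 0.22 rad), for 0.3 s.
2. the arm has come back up (value of joint stapler_arm below 0.02 rad), for 0.2 s.
At the end, for the whole second after the job is handed in: The big stapler's arm has been pressed down and is fully up again (within 0.02 rad), nothing touches it, and the small stapler's arm is up (value of joint stapler_arm below 0.02 rad and value of joint small_stapler_arm below 0.03 rad and contact force between stapler_arm and the fingers below 0.2 N).
It fails at once if the big stapler's arm snaps up (faster than 0.8 rad/s, about 180 mm/s at the pad) (velocity of joint stapler_arm below -0.8 rad/s).
It fails at once if the small stapler's arm is pressed by more than 0.05 rad (value of joint small_stapler_arm above 0.05 rad).
It also fails if it takes over 35 s, if anything falls off the work surface, if the arm or the gripper's body presses on something with over 40 N, if the wrist force passes 120 N, or if a joint passes its speed limit or range.

## Working session

There is one attempt and no reset: what is moved stays moved. The work goes in short steps, Python scripts to look and compute and a tool call to move; the robot and the scene stay as the last step left them, time stands still between calls to the robot, and variables do not carry over. Pictures are saved under pics/ and viewed, and the job is handed in when it is done.

Besides the shell and the picture viewer there is one more tool, called after "Call:" in YAML: its name, and indented under it one key for each argument. servo_tool: Moves the arm, as the interface text tells. Its arguments: {"type":"object","properties":{"commands":{"type":"array","items":{"type":"number"}},"jaw":{"type":"number"},"newtons":{"type":"number"}},"required":["commands"]}

```bash
ls; mkdir -p pics; cat > h.py <<'E'
import numpy as np,cv2
from cell import monitor, read_camera, camera_info, env, look_for
def pts(cam,depth):
    i=camera_info(cam);K=np.array(i["camera_matrix"]);R=np.array(i["R"]);t=np.array(i["t"])
    v,u=np.mgrid[:depth.shape[0],:depth.shape[1]]
    P=np.stack([(u-K[0,2])/K[0,0]*depth,(v-K[1,2])/K[1,1]*depth,depth],-1)
    W=(P-t)@R
    W[depth<=0]=np.nan
    return W
E
python3 - <<'E'
from h import *
for c in ("top","scene"):
    im,d=read_camera(c); np.savez(f"{c}.npz",im=im,d=d)
    cv2.imwrite(f"pics/{c}0.png",im[...,::-1])
    for l in("stapler_pad","small_stapler_pad","stapler_arm","small_stapler_arm"):
        print(c,l,[(np.round(r["box"]),round(r["conf"],2)) for r in look_for(c,l)])
o=monitor.get_obs();print({k:np.round(v,3) for k,v in o.items()})
E
```

```text
pics
top stapler_pad [(array([161., 162.,  21., 106.]), 0.74)]
top small_stapler_pad [(array([358., 192.,  27.,  48.]), 0.65)]
top stapler_arm [(array([161., 160.,  24., 107.]), 0.92)]
top small_stapler_arm [(array([354., 188.,  24.,  53.]), 0.9)]
scene stapler_pad [(array([376., 230.,  63.,  75.]), 0.88), (array([172., 203.,  46.,  21.]), 0.31)]
scene small_stapler_pad [(array([171., 204.,  49.,  23.]), 0.93)]
scene stapler_arm [(array([381., 233.,  56.,  73.]), 0.78)]
scene small_stapler_arm [(array([170., 204.,  50.,  21.]), 0.87)]
{'time_s': np.float64(0.5), 'qpos': array([76.554, 18.394, -4.017, 83.112,  1.296, 78.54 , -3.26 ]), 'joint_velocities': array([ 0.065, -0.013,  0.06 , -0.135, -0.095, -0.105, -0.116]), 'effort': array([-0.0000e+00, -4.9061e+01, -4.0200e-01, -3.1246e+01, -6.4000e-02,
        3.5000e-02,  0.0000e+00]), 'tool_pos': array([ 0.16 , -0.63 ,  0.223]), 'tool_rot': array([-1.8000e+02,  3.0000e-03,  1.4256e+01]), 'force': array([0.021, 0.728, 0.062]), 'wrist_torque': array([-0.034, -0.029,  0.031]), 'grip_width': np.float64(0.087)}
```

View pics/top0.png

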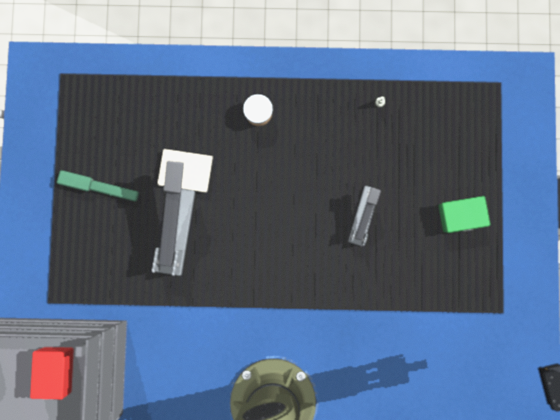

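View pics/scene0.png

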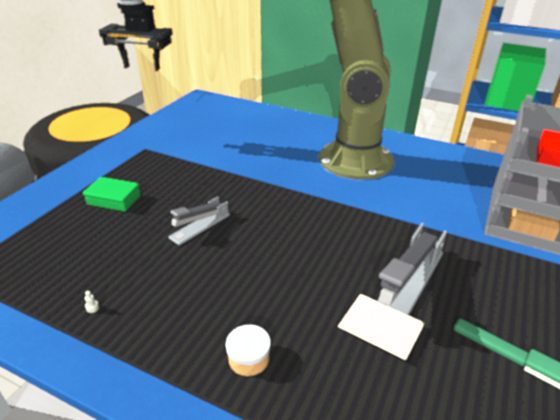

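```bash
python3 - <<'E'
from h import *
f=np.load("top.npz");W=pts("top",f["d"]);im=f["im"]
print("table z",np.nanmedian(W[...,2]))
for r in range(150,275,6): print(r,[tuple(np.round(W[r,c]*1000).astype(int)) for c in (164,171,178)],im[r,171])
def fit(r0,r1,c0,c1,z0):
    s=W[r0:r1,c0:c1].reshape(-1,3); s=s[s[:,2]>z0]
    print(len(s),s.mean(0),s.min(0),s.max(0), np.linalg.svd(s-s.mean(0),full_matrices=False)[2])
fit(150,285,145,200,.05); fit(180,250,340,395,.03)
big=cv2.resize(im[140:300,130:410],None,fx=2.8,fy=2.8,interpolation=cv2.INTER_CUBIC);cv2.imwrite("pics/topz.png",big[...,::-1])
E
```

```text
table z 0.001882293921225213
150 [(np.int64(650), np.int64(303), np.int64(21)), (np.int64(651), np.int64(286), np.int64(16)), (np.int64(653), np.int64(269), np.int64(8))] [228 226 217]
156 [(np.int64(634), np.int64(302), np.int64(22)), (np.int64(634), np.int64(283), np.int64(25)), (np.int64(634), np.int64(265), np.int64(24))] [246 246 245]
162 [(np.int64(618), np.int64(302), np.int64(19)), (np.int64(599), np.int64(253), np.int64(146)), (np.int64(599), np.int64(237), np.int64(142))] [157 160 165]
168 [(np.int64(602), np.int64(301), np.int64(23)), (np.int64(585), np.int64(254), np.int64(138)), (np.int64(585), np.int64(237), np.int64(139))] [148 150 156]
174 [(np.int64(586), np.int64(300), np.int64(22)), (np.int64(571), np.int64(254), np.int64(136)), (np.int64(571), np.int64(237), np.int64(138))] [147 151 155]
180 [(np.int64(557), np.int64(272), np.int64(130)), (np.int64(557), np.int64(256), np.int64(128)), (np.int64(557), np.int64(237), np.int64(135))] [145 148 153]
186 [(np.int64(542), np.int64(272), np.int64(130)), (np.int64(543), np.int64(254), np.int64(131)), (np.int64(543), np.int
[... 2001 characters left out ...]
4(262), np.int64(68)), (np.int64(352), np.int64(248), np.int64(54))] [90 91 96]
270 [(np.int64(333), np.int64(293), np.int64(13)), (np.int64(334), np.int64(275), np.int64(13)), (np.int64(335), np.int64(253), np.int64(28))] [110 115 119]
1878 [0.46940135 0.26186553 0.10075206] [0.32774363 0.22664066 0.050133  ] [0.61078391 0.30893158 0.14785533] [[-0.94804544  0.12274113 -0.29350377]
 [ 0.09906696  0.9906055   0.09426816]
 [-0.30231703 -0.06029397  0.95129861]]
533 [ 0.48535648 -0.22672594  0.06020455] [ 0.41240675 -0.25640656  0.03269272] [ 0.5538122  -0.19094736  0.08815313] [[-0.91520117  0.2594102  -0.30840423]
 [ 0.27958551  0.95986166 -0.02230541]
 [ 0.29023915 -0.10663929 -0.95099385]]
```

The top view shows the big stapler with its pad at about (174,177) and the card under its nose. The small stapler is at (365,215), with its pad at about (371,195). The detections agree with the picture. Next I'll fit the pad and work out the moves.

```bash
python3 - <<'E'
from h import *
f=np.load("top.npz");W=pts("top",f["d"]);im=f["im"].astype(int)
m=np.zeros(W.shape[:2],bool);m[158:194,158:190]=1
m&=(W[...,2]>.11)&(im.mean(-1)>125)
m2=m.astype(np.uint8)
s=W[m];print(len(s),s.mean(0),np.median(s,0),s.min(0),s.max(0))
r=cv2.minAreaRect((s[:,:2]*1000).astype(np.float32));print(r)
c=np.array(r[0])/1000
A=np.c_[s[:,:2]-c,np.ones(len(s))];print(np.linalg.lstsq(A,s[:,2],rcond=None)[0])
f=np.load("scene.npz");W=pts("scene",f["d"]);im=f["im"].astype(int)
m=(W[...,2]>.115)&(abs(W[...,0]-c[0])<.06)&(abs(W[...,1]-c[1])<.05)
s=W[m];print("scene",len(s),s.mean(0),s.min(0),s.max(0))
p0=np.array([.16,-.63,.223]);y=np.radians(14.256)
T=np.array([[np.cos(y),np.sin(y),0],[np.sin(y),-np.cos(y),0],[0,0,-1]])
w=[p0,[.52,-.25,.223],[.60,0,.223],[c[0],c[1],.17]]
for a,b in zip(w,w[1:]): print(np.round(T.T@(np.array(b)-a)*1000))
E
```

```text
526 [0.56731693 0.24944783 0.13510581] [0.56784599 0.24920949 0.1353701 ] [0.53046594 0.22664066 0.11008971] [0.60490255 0.27306982 0.14785533]
((567.564208984375, 250.63623046875), (42.71266174316406, 71.8409423828125), 83.26126861572266)
[ 0.24424608 -0.00417579  0.13516125]
scene 708 [0.57859231 0.24897566 0.13331265] [0.53155738 0.22393931 0.11503277] [0.60617273 0.27321114 0.14382949]
[ 442. -280.    0.]
[ 139. -223.    0.]
[  30. -251.   53.]
```

View pics/topz.png

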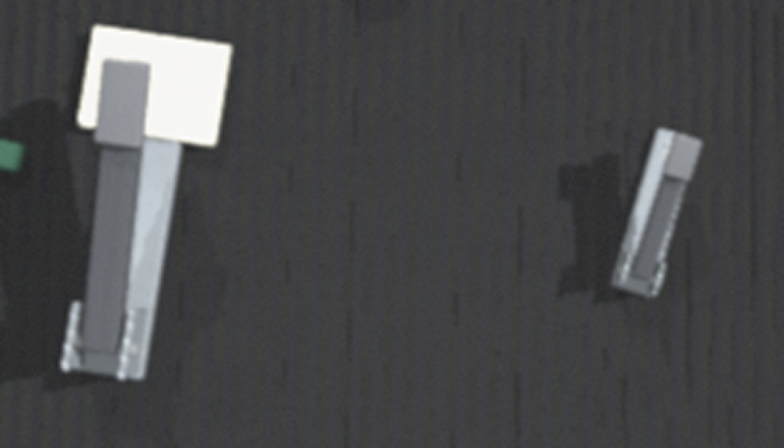

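Call:
servo_tool:
  commands: [20,-13,0,0,0,0,40,-25,0,0,0,0,40,-25,0,0,0,0,40,-25,0,0,0,0,40,-25,0,0,0,0,40,-25,0,0,0,0,40,-25,0,0,0,0,40,-25,0,0,0,0,40,-25,0,0,0,0,40,-25,0,0,0,0]
  jaw: 0

```text
time_s: 1.5
tool_pos: [0.4708, -0.3043, 0.223]
tool_rot: [179.9, -0.0, 14.2]
force: [0.9, 0.3, -0.6]
grip_width: 0.0153
```

Call:
servo_tool:
  commands: [40,-25,0,0,0,0,30,-35,0,0,0,0,25,-40,0,0,0,0,25,-40,0,0,0,0,25,-40,0,0,0,0,25,-40,0,0,0,0,10,-20,0,0,0,0,0,0,0,0,0,0]

```text
time_s: 2.3
tool_pos: [0.5855, -0.0229, 0.2229]
tool_rot: [-179.9, -0.1, 14.7]
force: [-0.2, 0.7, 0.2]
grip_width: 0.0007
```

Call:
servo_tool:
  commands: [4,-20,0,0,0,0,7,-37,0,0,0,0,8,-40,0,0,0,0,8,-40,0,0,0,0,8,-40,0,0,0,0,8,-40,0,0,0,0,5,-32,10,0,0,0,3,-20,20,0,0,0,0,0,15,0,0,0,0,0,8,0,0,0]

```text
time_s: 3.3
tool_pos: [0.5681, 0.2425, 0.1677]
tool_rot: [179.9, 0.1, 14.2]
force: [0.4, -0.8, -0.2]
grip_width: 0.0005
```

Call:
servo_tool:
  commands: [0,0,0,0,0,0,0,0,0,0,0,0]

```text
time_s: 3.5
tool_pos: [0.5693, 0.2424, 0.1699]
tool_rot: [179.9, -0.0, 14.1]
force: [-0.4, -0.5, 0.1]
grip_width: 0.0007
```

Call:
servo_tool:
  commands: [2,-7,0,0,0,0,0,0,5,0,0,0,0,0,8,0,0,0,0,0,8,0,0,0,0,0,5,0,0,0,0,0,4,0,0,0,0,0,4,0,0,0,0,0,4,0,0,0,0,0,4,0,0,0,0,0,4,0,0,0]

```text
time_s: 4.5
tool_pos: [0.5711, 0.2515, 0.1252]
tool_rot: [180.0, -0.3, 14.2]
force: [2.6, -1.2, 5.9]
grip_width: 0.0006
```

Call:
servo_tool:
  commands: [0,0,4,0,0,0,0,0,4,0,0,0,0,0,4,0,0,0,0,0,4,0,0,0,0,0,4,0,0,0,0,0,4,0,0,0,0,0,4,0,0,0,0,0,4,0,0,0,0,0,4,0,0,0]

```text
time_s: 5.4
tool_pos: [0.5742, 0.252, 0.0911]
tool_rot: [180.0, -0.7, 14.2]
force: [6.9, -1.4, 10.4]
grip_width: 0.0006
```

Call:
servo_tool:
  commands: [1,0,3,0,0,0,1,0,3,0,0,0,1,0,3,0,0,0,1,0,2,0,0,0]

```text
time_s: 5.8
tool_pos: [0.5757, 0.2518, 0.0803]
tool_rot: [179.9, -0.3, 14.2]
force: [-4.2, -6.4, 25.7]
grip_width: 0.0005
```

Call:
servo_tool:
  commands: [0,0,0,0,0,0,0,0,0,0,0,0,0,0,0,0,0,0,0,0,0,0,0,0,0,0,0,0,0,0,0,0,0,0,0,0,0,0,0,0,0,0]

```text
time_s: 6.5
tool_pos: [0.5757, 0.2518, 0.0806]
tool_rot: [179.8, -0.4, 14.2]
force: [-0.2, -5.4, 17.9]
grip_width: 0.0009
```

```bash
python3 - <<'E'
from h import *
im,d=read_camera("scene");cv2.imwrite("pics/s1.png",cv2.resize(im[180:360,280:520],None,fx=3,fy=3)[...,::-1])
print(look_for("scene","stapler_arm")[:1])
W=pts("scene",d);o=monitor.get_obs();print(o["tool_pos"],o["force"])
for u,v in ((400,280),(405,275),(395,285),(425,255)):print(W[v,u])
E
```

```text
[{'box': [370.2, 280.0, 42.1, 49.3], 'conf': 0.63}]
[0.57564917 0.25179803 0.0805942 ] [-0.55598059 -5.64380756 17.28599903]
[0.58714126 0.25944897 0.13127073]
[0.61112815 0.26761431 0.16769851]
[0.58248005 0.25264865 0.11181276]
[0.58737969 0.28857607 0.20059958]
```

View pics/s1.png

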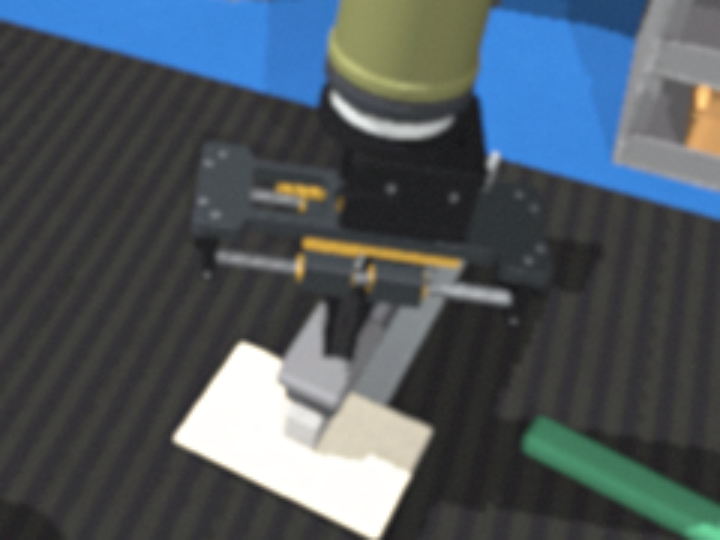

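The arm is at its stop: the TCP is at z ≈ 80 mm and the force is 17 N, above the 10 N spring. The picture shows the fingers on the pad at about (340,355) and the nose on the card. Now I'll let it up slowly.

Call:
servo_tool:
  commands: [0,0,-2,0,0,0,0,0,-3,0,0,0,0,0,-3,0,0,0,-1,0,-3,0,0,0,0,0,-3,0,0,0,-1,0,-3,0,0,0,0,0,-3,0,0,0,-1,0,-3,0,0,0,0,0,-3,0,0,0,-1,0,-3,0,0,0]

```text
time_s: 7.6
tool_pos: [0.571, 0.2524, 0.1079]
tool_rot: [-180.0, -0.3, 14.2]
force: [2.6, -0.0, 7.8]
grip_width: 0.0009
```

Call:
servo_tool:
  commands: [0,0,-3,0,0,0,-1,0,-3,0,0,0,0,0,-3,0,0,0,-1,0,-3,0,0,0,0,0,-3,0,0,0,0,0,-3,0,0,0,0,0,-3,0,0,0,0,0,-3,0,0,0,0,0,-3,0,0,0,0,0,-3,0,0,0]

```text
time_s: 8.6
tool_pos: [0.5659, 0.2514, 0.1354]
tool_rot: [-180.0, 0.1, 14.3]
force: [-3.6, 1.5, 2.5]
grip_width: 0.0005
```

Call:
servo_tool:
  commands: [0,0,-2,0,0,0,0,0,-2,0,0,0,0,0,-2,0,0,0,0,0,-4,0,0,0,0,0,-8,0,0,0,0,0,-15,0,0,0,0,0,-20,0,0,0,0,0,-15,0,0,0,0,0,0,0,0,0,0,0,0,0,0,0]

```text
time_s: 9.6
tool_pos: [0.5667, 0.2512, 0.2039]
tool_rot: [180.0, -0.0, 14.2]
force: [-0.1, -0.7, -0.4]
grip_width: 0.0004
```

```bash
python3 - <<'E'
from h import *
im,d=read_camera("scene");cv2.imwrite("pics/s2.png",im[...,::-1])
W=pts("scene",d);o=monitor.get_obs();print(o["tool_pos"],o["force"])
f=np.load("scene.npz");W0=pts("scene",f["d"])
def st(W,c,z0,z1): 
    s=W[(W[...,2]>z0)&(W[...,2]<z1)&(abs(W[...,0]-c[0])<.045)&(abs(W[...,1]-c[1])<.03)];return len(s),s.mean(0)
for w in(W0,W): print(st(w,(.568,.25),.115,.16),st(w,(.54,-.21),.06,.11))
E
```

```text
[0.56630592 0.25094873 0.20303829] [ 0.2509029   0.10455372 -0.33762515]
(708, array([0.57859231, 0.24897566, 0.13331265])) (135, array([ 0.53047317, -0.23353203,  0.06941455]))
(700, array([0.57864003, 0.24887762, 0.13337932])) (138, array([ 0.5319203 , -0.23342765,  0.06951511]))
```

View pics/s2.png

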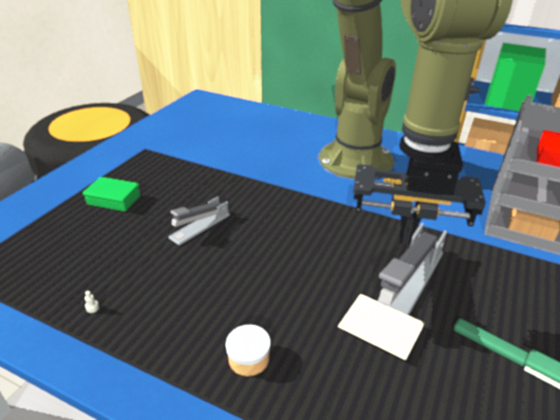

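The arm is up again, with its pad at about (400,272), the same position as at the start. The fingers are clear above it, and the small stapler at (200,215) hasn't changed.

```bash
python3 -c "
from cell import env
print(env.sign_off())"
```

```text
the job is handed in; nothing more can be done
None
```

The card is stapled and the job is handed in; no verdict is reported.

- **Press and hold:** I pushed the big stapler's arm down to its stop with closed fingers and held it there for about 0.7 s. During the hold the fingertips were at 80.6 mm and the force was 17–18 N, more than the 10 N spring. The force peaked at about 26 N as the arm met the stop.
- **Release:** I let the arm rise at about 30 mm/s over roughly 2 s, with the fingers still in contact, then backed off to 203 mm. The arm's angle and speed are not in the robot's readings, so "no snap" rests on the slow release and the steady contact force.
- **Final checks:** The big pad's mean height was 133.4 mm, against 133.3 mm before pressing. The force readings were within sensor noise, so nothing was touching the arm. The small stapler looked unchanged (69.5 mm against 69.4 mm).

No check failed or disagreed. The robot's clock stood at about 9.7 s of the 35 s allowed.

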